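Crank up the propagator hood and move the hook pots in

ROBOT

A 6-joint arm with a two-finger parallel gripper is mounted at the origin on the work surface. World frame = base frame: x ahead of the robot, y to its left, z up, the work surface at z = 0. Lengths are in m, angles in degrees, forces in N, time in s.
With the tool pointing down it reaches from about 0.375 to 0.9 m from the base axis. Payload 3.1 kg.
Tool frame: the origin (TCP) lies on the centre line of the jaws, within the pads' length; the fingertips stand 25 mm ahead of it and the grasp point (between the pads) lies 6 mm ahead of it; z points along the fingers, y is the line along which they close (so a half turn about z gives the same grasp; the last joint's range is limited). The gripper opens to 87 mm and grips with 3 to 60 N. Pads are 19 mm wide; open, the fingers measure 117 mm over their backs; the gripper's body (75 mm by 190 mm) begins 51 mm behind the grasp point.
Start: joints at [-83.222, 30.224, 82.088, -0, 67.689, -10.227], TCP at [0.183, -0.598, 0.248] pointing down, gripper open.
Joint ranges: [-176.69, 176.69], [-43.24, 126.21], [12.49, 139.97], [-82, 262], [0, 151.66], [-163.58, 163.58]. Speed limits (degrees/s): [159.86, 159.86, 180, 180, 180, 180].

INTERFACE

Orientations are given as a 3x3 rotation matrix whose columns are the frame's x, y, z axes.
In Python, from rig import bot, cams, models gives the robot as it stands. The module is installed in compiled form; this text tells all that it offers.
- The arm moves only by the shell command python3 -m handwheel 'ROWS' [OPENING]. ROWS is JSON, a list of rows, each a list of 6 numbers: the shift along the world's x, y, z each as a share of 1 m, from -1 to 1, then the turn, a rotation vector about the world's x, y, z each as a share of 2 rad, from -1 to 1. In form: [[dx, dy, dz, wx, wy, wz], ...]. A call has exactly 8 rows; each row is the pose to reach, as a shift and turn from the pose commanded when the call began; what a row does not reach only later rows make up. A row lasts 1/12 s, in which the tool goes at most 41.7 mm and 7.16 degrees, less where a joint would pass 70% of its speed; a pose out of reach is approached as far as the arm can. A call with a number of a shift or a turn outside -1 to 1 is refused whole. A call with a gripper value outside its range is refused whole. OPENING is the opening, from -1 (shut) to 1 (fully open), so that 0 is half open, set as the call begins (- or left out, the last holds). The fingers move at their own pace and stop on an object; the grip force is fixed at half the most. Time passes only in rows, so rows that repeat a pose let the fingers close, or fill a call up. It gives the time, the measured TCP pose, the force, the opening and the grip force at its end, in the units of the state.
- bot.read_state(): the state, without advancing time (a new reading comes with each control period).
- cams.capture(name): name is "side" or "top"; returns (picture, depth): 400x640x3 uint8, blue, green, red; 400x640 float32, m along the optical axis (not along the pixel's ray), 0 where there is no reading.
- cams.calibration(name): a dict with "mtx" (3x3 intrinsics, pixels), "R" (3x3) and "t" (3): a world point X has camera coordinates R X + t. Camera axes: x right, y down, z forward; pixel columns grow to the right and rows downward; lengths in m; the calibration is good to about 2 mm. A picture is of the moment at which its call begins. calibration takes no time and is no camera call.
- bot.hand_in(): hands the job in; it is judged then, once.
Trained networks look in the newest picture that a camera, given by its name, has taken for a name from the list of things; names that differ only in an ending like _2 or _b are one class to them, and where a whole thing is asked for, a point or a joint stands for the part that bears it (a point fixed in the world has none). Each returns a list of dicts, best first, with "conf" (0 to 1); they miss things now and then, are a little off and sometimes report something else, mostly with a low value. They report only what shows in the picture. A call takes as long as a camera call.
- models.spot_in(query, camera): "position" ([column, row] in pixels, amid what is visible of it).
- models.tip_of(query, camera): "position" ([column, row] in pixels: a listed point, or the origin of a listed thing).
The state is a dict: "time_s": time; "joint_positions": joint angles; "qvel": joint speeds; "tau": joint torques, N m; "position": TCP position; "tcp_rot": TCP orientation; "force": force on the tool from outside, world axes, zero at the start; "moment": the same for the moment, N m; "opening": opening from 0.0 (shut) to 1.0 (fully open); "grasp_force": force on a finger pad.
Only numpy, scipy, OpenCV 4.12 (cv2) and the standard library are available. Lean on these libraries where they do the work, as an engineer would, in place of code of your own. Each camera call takes 0.05 s, during which the arm holds its last target. There are 200 camera calls.

TASK

The seedling pots on the hanging rail go into the propagator: work its ratchet lever back and forth until the clear hood is fully up, then lift every pot off the rail and set it down gently, standing upright, in the pink tray. Raise the hood with the lever alone, keep your hands off the thin hood and leave the other things on the bench where they are; finish with the lever back upright against its stop and the hood still fully up.

Things in the scene. Friction and masses are not known exactly. Their poses are not given: they have to be found in the camera images.
- propagator: propagator fixed to the bench. Pink open tray 240 (x) x 260 (y) x 60 mm high, walls 5 mm, inner floor 6 mm above the bench. Origin on the bench under the tray's centre; x away from the robot, y to its left, z up. Hood hinge: along y at x = +122, z = 62 mm. The ratchet gear stands beside the +y end; the lever swings in the plane y = +245 mm about a shaft along y
- gear_shaft (a point): centre of the ratchet wheel on its shaft, at x = +62, y = +245, z = 62 mm from the propagator's origin: the axis (along the propagator's y) about which the red lever swings. Bearings, wheel and pawls stay within 45 mm of the lever's plane and below 115 mm
- hood (a joint): opening of the clear box-shaped hood (240 x 262 x 110 mm) in rad: 0 closed on the tray, 1.86 fully up at its last notch (leaning back past upright), 1.91 hard stop. Geared 1:5 to the 18-tooth ratchet wheel: one notch is 0.070 rad, 27 notches in all; it holds at each notch, never falls back. Open, it stands beyond the tray's far side, up to 310 mm above the bench
- hood_front (a point): middle of the hood's front lower edge (the edge nearest the robot when closed, z = 66 mm); shows where the hood is
- lever (a joint): angle of the red ratchet lever in rad: 0 upright at its back stop, growing as its top is pulled towards the robot (propagator's -x), 1.25 at the front stop. Stays where left (2 N at the grip, 2 N more to raise the hood). Pulling drives the wheel; pushing back clicks idle while the wheel holds. A full swing (0.04 to 1.21) gains three notches, a shorter one fewer
- lever_grip (a point): point on the axis of the lever's round black rubber sleeve (22 mm thick, 70 mm long, from 38 mm below to 32 mm above this point along the lever), 168 mm from the shaft; 230 mm above the bench when upright, about 115 mm at 1.25 rad. z along the lever
- hang_rail: low rail fixed to the bench: steel bar 12 mm thick, 430 mm long along its own y, its axis 112 mm above the bench (top 118 mm) over the origin; end posts at y = +-215 mm, 122 mm high; a wooden rest slat below. Pots hang on its -x side (towards the robot), axes 41 mm in front of the bar, 92 mm apart. Origin on the bench under the bar's middle
- pot1_c (a point): black pot, upright cylinder 56 mm across, 85 mm tall, 0.24 kg; seedling and label reach 22 mm above the rim (soft). Point: its centre, 42.5 mm above the underside; z up, +x towards its flat hook (22 mm wide, 6 mm above the rim, ends 50 mm from the axis, lip down to 69 mm above the underside: lift 25 mm to unhook). Hangs with its underside 30 mm above the bench; pinch across its y, that side is free. May be absent
- pot2_c (a point): black pot, upright cylinder 56 mm across, 85 mm tall, 0.24 kg; seedling and label reach 22 mm above the rim (soft). Point: its centre, 42.5 mm above the underside; z up, +x towards its flat hook (22 mm wide, 6 mm above the rim, ends 50 mm from the axis, lip down to 69 mm above the underside: lift 25 mm to unhook). Hangs with its underside 30 mm above the bench; pinch across its y, that side is free. May be absent
- pot3_c (a point): black pot, upright cylinder 56 mm across, 85 mm tall, 0.24 kg; seedling and label reach 22 mm above the rim (soft). Point: its centre, 42.5 mm above the underside; z up, +x towards its flat hook (22 mm wide, 6 mm above the rim, ends 50 mm from the axis, lip down to 69 mm above the underside: lift 25 mm to unhook). Hangs with its underside 30 mm above the bench; pinch across its y, that side is free. May be absent
- pot4_c (a point): black pot, upright cylinder 56 mm across, 85 mm tall, 0.24 kg; seedling and label reach 22 mm above the rim (soft). Point: its centre, 42.5 mm above the underside; z up, +x towards its flat hook (22 mm wide, 6 mm above the rim, ends 50 mm from the axis, lip down to 69 mm above the underside: lift 25 mm to unhook). Hangs with its underside 30 mm above the bench; pinch across its y, that side is free. May be absent
- trowel: hand trowel with an orange handle lying on the bench (270 mm long, 26 mm high), not to be moved
- spray_bottle: clear spray bottle with a red cap, 72 mm across, 190 mm tall, not to be moved
- pot_stack: stack of empty black pots, 78 mm across, 112 mm tall, not to be moved
- soil_gauge: soil moisture gauge lying on the bench: round dial 60 mm across on a tube, 205 mm long, 32 mm high, not to be moved
- label_box: blue box of white plant labels, 100 x 70 mm, 90 mm high with the labels, not to be moved
- snips: red-handled snips lying on the bench, 180 mm long, 16 mm high, not to be moved

How it is judged:
By the outcome, as a careful person would: the job done as asked, in the order asked, and still so for the second after the job is handed in, with the robot touching nothing.
Of pot1, pot2, pot3, pot4 only 2 to 4 are there at a start; the rules pass over those that are not, and their reading is None.
At some moment in a run one of pot1, pot2, pot3, pot4 may be knocked a few centimetres aside while the robot is not near it.
It also fails if it takes over 210 s, if anything falls off the work surface, if the arm or the gripper's body presses on something with over 40 N, if the wrist force passes 120 N, or if a joint passes its speed limit or range.

## Working session

There is one attempt and no reset: what is moved stays moved. The work goes in short steps, Python scripts to look and compute and a shell command to move; the robot and the scene stay as the last step left them, time stands still between calls to the robot, and variables do not carry over. Pictures are saved under pics/ and viewed, at most 14 in all, crops included, and the job is handed in when it is done.

```bash
mkdir -p pics
cat > h.py <<'E'
import numpy as np, cv2
from rig import bot, cams, models
def cap(n,f=None):
    im,d=cams.capture(n)
    if f: cv2.imwrite('pics/'+f,im)
    return im,d
def ray(n,px):
    c=cams.calibration(n);K=np.array(c['mtx']);R=np.array(c['R']);t=np.array(c['t']).ravel()
    v=R.T@np.linalg.inv(K)@np.array([px[0],px[1],1.]); return -R.T@t,v
def at_z(n,px,z):
    o,v=ray(n,px); return o+v*(z-o[2])/v[2]
def at_d(n,px,d):
    o,v=ray(n,px); r,c=int(round(px[1])),int(round(px[0])); 
    w=d[max(r-2,0):r+3,max(c-2,0):c+3]; w=w[w>0]
    return o+v*np.median(w) if len(w) else None
def proj(n,X):
    c=cams.calibration(n);K=np.array(c['mtx']);p=K@(np.array(c['R'])@np.array(X)+np.array(c['t']).ravel());return p[:2]/p[2]
def tri(pa,pb):
    (o1,v1),(o2,v2)=ray('side',pa),ray('top',pb)
    s=np.linalg.lstsq(np.c_[v1,-v2],o2-o1,rcond=None)[0];a=o1+v1*s[0];b=o2+v2*s[1]
    return (a+b)/2,np.linalg.norm(a-b)
E
python3 - <<'E'
from h import *
np.set_printoptions(precision=4,suppress=True)
D={}
for n in('side','top'): 
    D[n]=cap(n,n+'0.png')[1]
    c=cams.calibration(n); print(n,-np.array(c['R']).T@np.array(c['t']).ravel(),np.array(c['R'])[2])
for q in ['propagator','gear_shaft','hood_front','lever_grip','hang_rail','pot1_c','pot2_c','pot3_c','pot4_c']:
    for n in('side','top'):
        for r in models.tip_of(q,n)[:4]: print(q,n,np.array(r['position']).round(1),round(r['conf'],2),at_d(n,r['position'],D[n]))
print(bot.read_state())
E
```

```text
side [ 0.4478 -1.557   1.1512] [ 0.0477  0.836  -0.5466]
top [ 0.3602 -0.0435  1.6331] [ 0.1197  0.0178 -0.9927]
propagator side [318.4 223.2] 0.59 [ 0.5246 -0.0564  0.1003]
gear_shaft side [328.3 182. ] 0.85 [0.5767 0.1468 0.178 ]
hood_front top [288.4 239.6] 0.96 [0.4069 0.0689 0.1696]
lever_grip side [315.4 158. ] 0.46 [0.5266 0.3188 0.2098]
lever_grip top [206.7 199.9] 0.56 [0.5324 0.313  0.2265]
hang_rail side [326.1 291.3] 0.9 [ 0.5401 -0.3551  0.0042]
hang_rail top [408.9 199.2] 0.58 [ 0.537  -0.3346  0.0596]
pot1_c top [395.7 202. ] 0.54 [ 0.5219 -0.2797  0.1226]
pot2_c side [334.1 247.2] 0.77 [ 0.5761 -0.2284  0.1087]
pot2_c top [368.7 191.2] 0.84 [ 0.5605 -0.1939  0.1166]
pot3_c side [296.4 295.1] 0.8 [ 0.4326 -0.4656  0.096 ]
pot3_c side [328.7 289.3] 0.25 [ 0.5502 -0.3458  0.005 ]
pot3_c top [443.8 225.5] 0.57 [ 0.4414 -0.4309  0.1236]
pot4_c side [313.  278.2] 0.76 [ 0.4906 -0.3904  0.1014]
pot4_c top [418.3 214.6] 0.8 [ 0.4792 -0.3517  0.1187]
pot4_c top [493.5 223.2] 0.5 [ 0.4515 -0.6344  0.003 ]
{'time_s': 1.0, 'joint_positions': array([-83.2196,  30.2212,  82.0871,   0.0003,  67.6899, -10.2283]), 'qvel': array([-0.0116, -0.0023,  0.0108,  0.0206, -0.0518, -0.009 ]), 'tau': array([  0.0001, -44.0024, -17.6989,   0.0632,   0.0503,  -0.    ]), 'position': array([ 0.1828, -0.5976,  0.2476]), 'tcp_rot': array([[ 0.9563,  0.2925,  0.    ],
       [ 0.2925, -0.9563, -0.    ],
       [-0.    ,  0.    , -1.    ]]), 'force': array([-0.1563,  0.0478,  0.6223]), 'moment': array([-0.0035,  0.0229,  0.0107]), 'grasp_force': 0.0, 'opening': 1.0029599988883433}
```

View pics/side0.png

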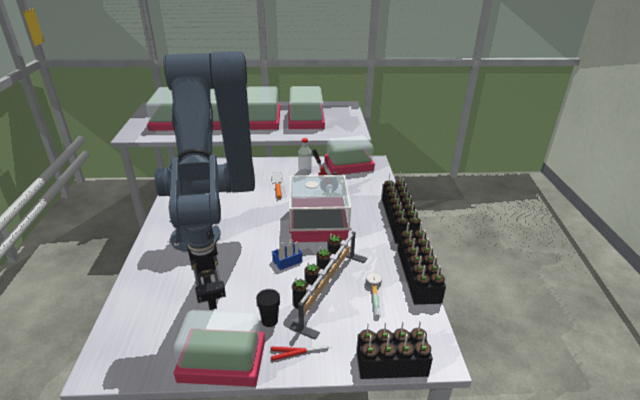

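View pics/top0.png

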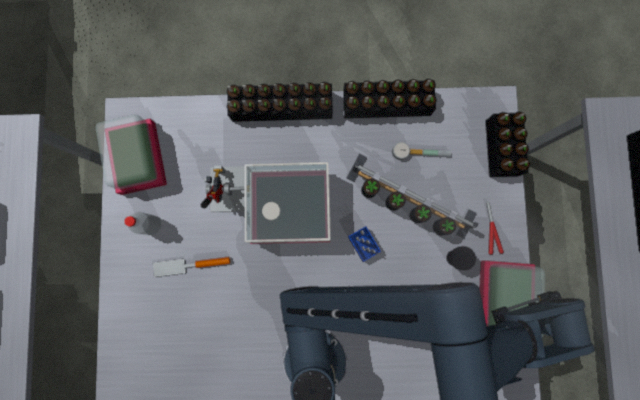

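Top picture: propagator with closed hood spans columns 245-330, rows 163-242. The lever is near (213,190). Four pots sit at about (372,187), (397,200), (422,213) and (447,226), with the label box at (365,243). Next I'll zoom in on the propagator and rail.

Run:
```python
from h import *
im=cv2.imread('pics/top0.png'); 
a=cv2.resize(im[150:250,190:350],None,fx=5,fy=5,interpolation=2); cv2.imwrite('pics/c1.png',a)
im=cv2.imread('pics/side0.png'); 
a=cv2.resize(im[140:260,270:400],None,fx=5,fy=5,interpolation=2); cv2.imwrite('pics/c2.png',a)
```

```text
(no output)
```

View pics/c1.png

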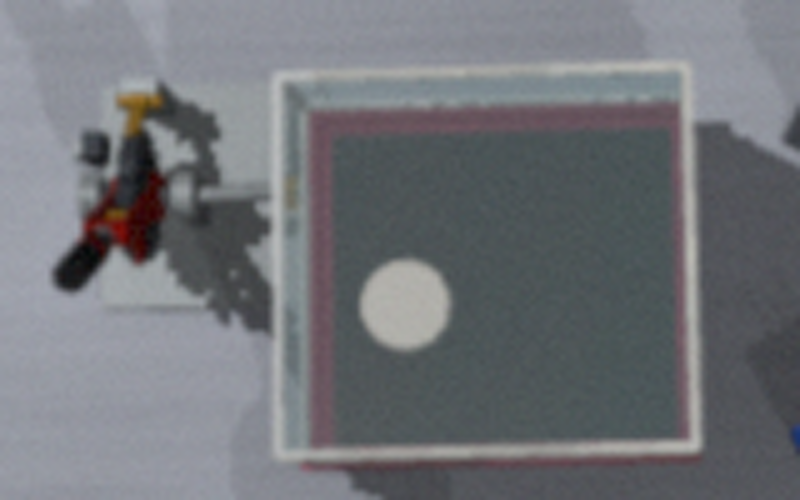

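View pics/c2.png

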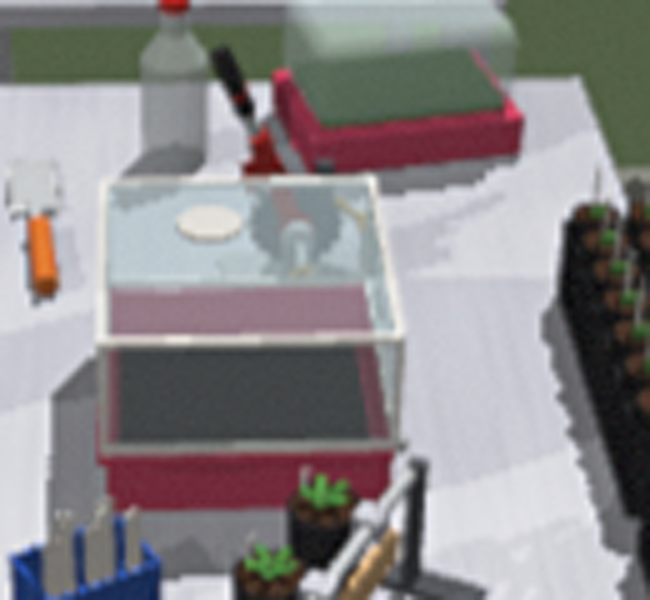

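Run:
```python
from h import *
np.set_printoptions(precision=4,suppress=True)
print('hood top corners (centreline rim)')
for p in [(278,73),(687,68),(697,446),(280,456)]:
    print(at_z('top',(190+p[0]/5-.4,150+p[1]/5-.4),0.174))
# side view: front-right corner of hood etc
for p,z in [((102,182),.174),((376,182),.174),((400,338),.174),((100,340),.174),((393,447),.066),((102,452),.066)]:
    print('side',at_z('side',(270+p[0]/5-.4,140+p[1]/5-.4),z))
g=tri((270+232/5-.4,140+75/5-.4),(190+77/5-.4,150+262/5-.4));print('grip',g)
for n,z in(('top',.1375),('side',.1375)): pass
im,d=cap('top')
# pots depth: green leaf seg + soil; rail ends
for c,r in [(372,187),(397,200),(422,213),(447,226)]:
    print(at_z('top',(c,r),.12), at_d('top',(c,r),d))
for q in ['pot1_c','pot2_c','pot3_c','pot4_c']:
    for r in models.spot_in(q,'top')[:4]: print(q,np.round(r['position'],1),round(r['conf'],2))
im=cv2.imread('pics/top0.png'); a=im[145:245,340:490]; cv2.imwrite('pics/c3.png',cv2.resize(a,None,fx=5.3,fy=5.3,interpolation=2))
```

```text
hood top corners (centreline rim)
[0.6507 0.2029 0.174 ]
[ 0.6466 -0.0589  0.174 ]
[ 0.4061 -0.0586  0.174 ]
[0.4063 0.2031 0.174 ]
side [0.408  0.2135 0.174 ]
side [0.6554 0.2062 0.174 ]
side [ 0.6501 -0.0534  0.174 ]
side [ 0.4085 -0.0485  0.174 ]
side [ 0.6493 -0.0537  0.066 ]
side [ 0.4072 -0.0526  0.066 ]
grip (array([0.5276, 0.318 , 0.2275]), np.float64(0.003366155318868492))
[ 0.5737 -0.2048  0.12  ] [ 0.5732 -0.2045  0.1235]
[ 0.5286 -0.2846  0.12  ] [ 0.5285 -0.2844  0.1212]
[ 0.484  -0.3637  0.12  ] [ 0.4837 -0.3631  0.1228]
[ 0.4397 -0.4421  0.12  ] [ 0.4395 -0.4413  0.1228]
pot1_c [397.3 197.3] 0.67
pot2_c [369.7 187.2] 0.72
pot3_c [446.9 224.5] 0.89
pot3_c [140.5 223.6] 0.32
pot4_c [422.2 210.8] 0.92
pot4_c [274.5 197.5] 0.6
```

View pics/c3.png

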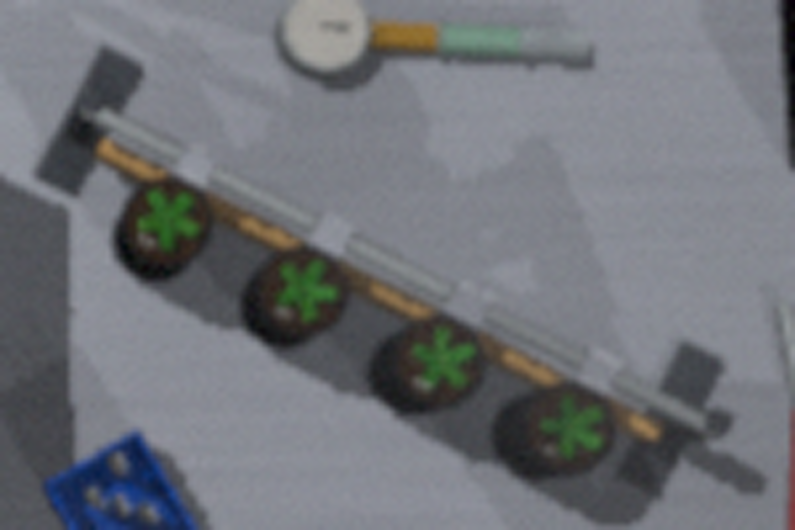

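Top crop: four pots hang regularly along the rail, with the hooks visible at columns 180-600 of the crop. The lever is already pulled forward about 0.36 rad. The propagator centre is about (0.528, 0.075) with yaw near 0, so the shaft is about (0.590, 0.320, 0.062). I'll grip the sleeve from above, with the jaws closing along y.

```bash
H="python3 -m handwheel"
$H '[[0.03,0.03,0.02,0,0,-0.02],[0.06,0.06,0.04,0,0,-0.04],[0.09,0.09,0.06,0,0,-0.06],[0.12,0.12,0.08,0,0,-0.08],[0.15,0.15,0.1,0,0,-0.1],[0.18,0.18,0.1,0,0,-0.12],[0.21,0.21,0.1,0,0,-0.148],[0.22,0.22,0.1,0,0,-0.148]]'
$H '[[0.01,0.04,0,0,0,0],[0.02,0.08,0,0,0,0],[0.03,0.12,0,0,0,0],[0.04,0.16,0,0,0,0],[0.05,0.2,0,0,0,0],[0.06,0.24,0,0,0,0],[0.07,0.28,0,0,0,0],[0.08,0.31,0,0,0,0]]'
$H '[[0.005,0.04,0,0,0,0],[0.01,0.08,0,0,0,0],[0.015,0.12,0,0,0,0],[0.02,0.16,0,0,0,0],[0.03,0.2,0,0,0,0],[0.04,0.24,0,0,0,0],[0.05,0.28,0,0,0,0],[0.05,0.31,0,0,0,0]]'
python3 -c "
from h import *
s=bot.read_state();print(s['joint_positions'],s['tcp_rot'])"
```

```text
time_s: 1.92
position: [0.4042, -0.3763, 0.3488]
tcp_rot: [[1.0, -0.001, 0.002], [-0.001, -1.0, -0.002], [0.002, 0.002, -1.0]]
force: [0.6, 0.0, -0.1]
opening: 1.0
grasp_force: 0.0
time_s: 2.58
position: [0.4824, -0.0645, 0.3478]
tcp_rot: [[1.0, 0.002, 0.0], [0.002, -1.0, 0.001], [0.0, -0.001, -1.0]]
force: [1.1, -0.6, 0.0]
opening: 1.001
grasp_force: 0.0
time_s: 3.25
position: [0.5341, 0.2456, 0.3476]
tcp_rot: [[1.0, 0.002, 0.002], [0.002, -1.0, 0.001], [0.002, -0.001, -1.0]]
force: [1.6, -0.3, 0.2]
opening: 1.0
grasp_force: 0.0
[1.37942495e+01 2.16517026e+01 8.02864444e+01 4.26779958e-02
 7.79272424e+01 1.03662961e+02] [[ 0.99999549  0.0021378   0.00210801]
 [ 0.00213513 -0.99999692  0.00126758]
 [ 0.00211072 -0.00126308 -0.99999697]]
```

```bash
H="python3 -m handwheel"
$H '[[0,0.03,0,0,0,0],[-0.003,0.06,-0.01,0,0,0],[-0.003,0.074,-0.04,0,0,0],[-0.003,0.074,-0.06,0,0,0],[-0.003,0.074,-0.08,0,0,0],[-0.003,0.074,-0.1,0,0,0],[-0.003,0.074,-0.122,0,0,0],[-0.003,0.074,-0.122,0,0,0]]'
python3 - <<'E'
from h import *
i,d=cap('side');j,e=cap('top')
a=cv2.resize(i[120:200,280:360],None,fx=5,fy=5,interpolation=2);b=cv2.resize(j[140:240,170:250],None,fx=5,fy=5,interpolation=2)[:400]
cv2.imwrite('pics/g1.png',np.hstack([a,b]))
E
```

```text
time_s: 3.92
position: [0.5269, 0.3153, 0.221]
tcp_rot: [[1.0, 0.001, -0.009], [0.001, -1.0, -0.003], [-0.009, 0.003, -1.0]]
force: [0.2, -1.1, -0.4]
opening: 1.001
grasp_force: 0.0
```

View pics/g1.png

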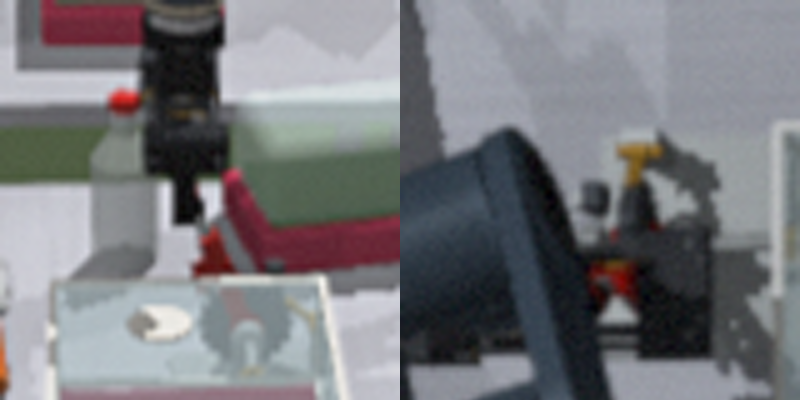

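The side view shows the fingers straddling the sleeve, with the finger near crop (185,195) and the lever emerging at (205,230). Closing now.

```bash
python3 -m handwheel '[[0,0,0,0,0,0],[0,0,0,0,0,0],[0,0,0,0,0,0],[0,0,0,0,0,0],[0,0,0,0,0,0],[0,0,0,0,0,0],[0,0,0,0,0,0],[0,0,0,0,0,0]]' -1
```

```text
time_s: 4.68
position: [0.5298, 0.3164, 0.2256]
tcp_rot: [[1.0, 0.001, 0.0], [0.001, -1.0, 0.0], [0.0, -0.0, -1.0]]
force: [0.1, 0.4, -0.4]
opening: 0.482
grasp_force: 0.0
```

```bash
python3 -m handwheel '[[0,0,0,0,0,0],[0,0,0,0,0,0],[0,0,0,0,0,0],[0,0,0,0,0,0],[0,0,0,0,0,0],[0,0,0,0,0,0],[0,0,0,0,0,0],[0,0,0,0,0,0]]' -1
```

```text
time_s: 5.35
position: [0.5298, 0.3187, 0.2255]
tcp_rot: [[1.0, 0.0, 0.001], [0.0, -1.0, 0.005], [0.001, -0.005, -1.0]]
force: [-1.3, 7.2, -2.1]
opening: 0.246
grasp_force: 30.0
```

```bash
python3 -m handwheel '[[-0.017,0.003,-0.007,0,0,0],[-0.032,0.003,-0.016,0,0,0],[-0.047,0.003,-0.027,0,0,0],[-0.061,0.003,-0.04,0,0,0],[-0.073,0.003,-0.054,0,0,0],[-0.083,0.003,-0.069,0,0,0],[-0.092,0.003,-0.085,0,0,0],[-0.0985,0.003,-0.1,0,0,0]]'
python3 - <<'E'
from h import *
i,d=cap('side');print(np.array([r['position'] for r in models.tip_of('hood_front','side')[:1]]))
a=cv2.resize(i[120:270,240:400],None,fx=4,fy=4,interpolation=2)
cv2.imwrite('pics/g2.png',a); s=bot.read_state();print(s['position'],s['force'],s['opening'],s['tcp_rot'][:,2])
E
```

```text
time_s: 6.02
position: [0.4324, 0.3191, 0.1258]
tcp_rot: [[1.0, 0.002, 0.004], [0.002, -1.0, -0.0], [0.004, 0.0, -1.0]]
force: [2.5, -2.7, 1.3]
opening: 0.239
grasp_force: 30.0
[]
[0.43150436 0.31905387 0.12449102] [ 2.71373271 -2.34273328 -3.82338498] 0.2458601079355536 [ 5.26599678e-04 -8.16481643e-04 -9.99999528e-01]
```

View pics/g2.png

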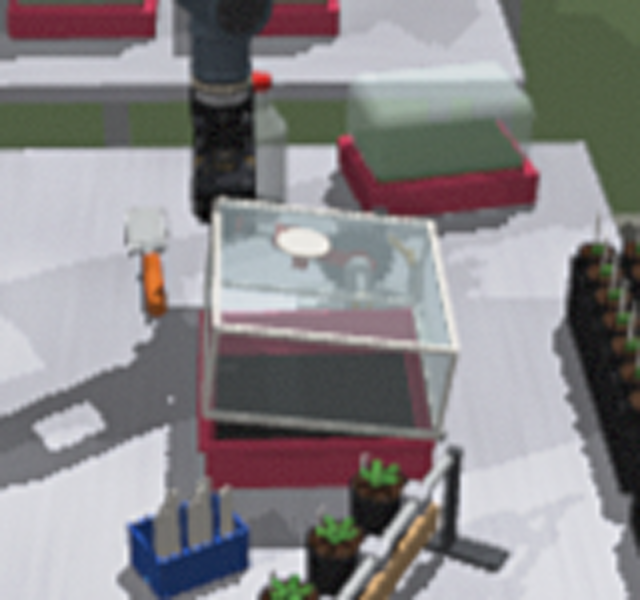

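The hood has started to rise and its frame is visibly tilted up. Now one full cycle.

```bash
H="python3 -m handwheel"
$H '[[0.0127,0,0.0274,0,0,0],[0.029,0,0.051,0,0,0],[0.05,0,0.072,0,0,0],[0.0735,0,0.089,0,0,0],[0.101,0,0.1015,0,0,0],[0.13,0,0.1095,0,0,0],[0.158,0,0.112,0,0,0],[0.158,0,0.112,0,0,0]]'
$H '[[-0.03,0,-0.003,0,0,0],[-0.0575,0,-0.01,0,0,0],[-0.085,0,-0.023,0,0,0],[-0.108,0,-0.0395,0,0,0],[-0.1295,0,-0.061,0,0,0],[-0.1455,0,-0.0845,0,0,0],[-0.158,0,-0.112,0,0,0],[-0.158,0,-0.112,0,0,0]]'
python3 - <<'E'
from h import *
i,d=cap('top'); cv2.imwrite('pics/t1.png',cv2.resize(i[130:260,180:340],None,fx=4,fy=4,interpolation=2))
s=bot.read_state();print(s['position'],s['force'],s['opening'],s['tcp_rot'][:,2])
E
```

```text
time_s: 6.78
position: [0.5933, 0.3187, 0.2396]
tcp_rot: [[1.0, -0.001, 0.003], [-0.001, -1.0, 0.001], [0.003, -0.001, -1.0]]
force: [-1.2, -1.9, 8.3]
opening: 0.245
grasp_force: 30.0
time_s: 7.45
position: [0.4289, 0.319, 0.1235]
tcp_rot: [[1.0, 0.002, -0.003], [0.002, -1.0, -0.001], [-0.003, 0.001, -1.0]]
force: [0.2, 1.0, -4.8]
opening: 0.24
grasp_force: 30.0
[0.42924684 0.31905846 0.12436427] [-1.73645754  1.40639678 -3.4817834 ] 0.2406915212667845 [-0.00413019 -0.00146039 -0.9999904 ]
```

View pics/t1.png

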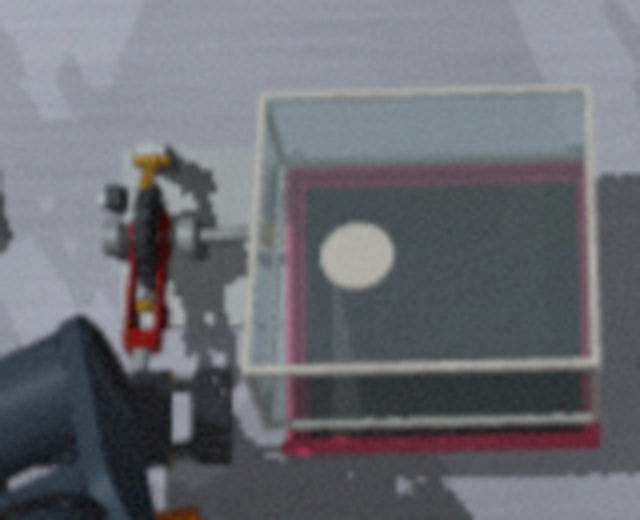

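```bash
H="python3 -m handwheel"
b(){ :; }
$H '[[0.0127,0,0.0274,0,0,0],[0.029,0,0.051,0,0,0],[0.05,0,0.072,0,0,0],[0.0735,0,0.089,0,0,0],[0.101,0,0.1015,0,0,0],[0.13,0,0.1095,0,0,0],[0.158,0,0.111,0,0,0],[0.158,0,0.111,0,0,0]]' | grep -E "pos|force:"
$H '[[-0.03,0,-0.003,0,0,0],[-0.0575,0,-0.01,0,0,0],[-0.085,0,-0.023,0,0,0],[-0.108,0,-0.0395,0,0,0],[-0.1295,0,-0.061,0,0,0],[-0.1455,0,-0.0845,0,0,0],[-0.158,0,-0.111,0,0,0],[-0.158,0,-0.111,0,0,0]]' | grep -E "pos|force:"
$H '[[0.0127,0,0.0274,0,0,0],[0.029,0,0.051,0,0,0],[0.05,0,0.072,0,0,0],[0.0735,0,0.089,0,0,0],[0.101,0,0.1015,0,0,0],[0.13,0,0.1095,0,0,0],[0.158,0,0.111,0,0,0],[0.158,0,0.111,0,0,0]]' | grep -E "pos|force:"
$H '[[-0.03,0,-0.003,0,0,0],[-0.0575,0,-0.01,0,0,0],[-0.085,0,-0.023,0,0,0],[-0.108,0,-0.0395,0,0,0],[-0.1295,0,-0.061,0,0,0],[-0.1455,0,-0.0845,0,0,0],[-0.158,0,-0.111,0,0,0],[-0.158,0,-0.111,0,0,0]]' | grep -E "pos|force:"
$H '[[0.0127,0,0.0274,0,0,0],[0.029,0,0.051,0,0,0],[0.05,0,0.072,0,0,0],[0.0735,0,0.089,0,0,0],[0.101,0,0.1015,0,0,0],[0.13,0,0.1095,0,0,0],[0.158,0,0.111,0,0,0],[0.158,0,0.111,0,0,0]]' | grep -E "pos|force:"
$H '[[-0.03,0,-0.003,0,0,0],[-0.0575,0,-0.01,0,0,0],[-0.085,0,-0.023,0,0,0],[-0.108,0,-0.0395,0,0,0],[-0.1295,0,-0.061,0,0,0],[-0.1455,0,-0.0845,0,0,0],[-0.158,0,-0.111,0,0,0],[-0.158,0,-0.111,0,0,0]]' | grep -E "pos|force:"
python3 - <<'E'
from h import *
np.set_printoptions(precision=4,suppress=True)
i,d=cap('side','s3.png');r=models.tip_of('hood_front','side')[:2];print(r)
i2,d2=cap('top','t3.png');r2=models.tip_of('hood_front','top')[:2];print(r2)
if r and r2: print(tri(r[0]['position'],r2[0]['position']))
E
```

```text
position: [0.5937, 0.3187, 0.2397]
force: [0.4, -1.8, 7.4]
grasp_force: 30.0
position: [0.429, 0.319, 0.124]
force: [-0.8, 1.0, -3.6]
grasp_force: 30.0
position: [0.5939, 0.3187, 0.2403]
force: [-0.6, -1.8, 8.6]
grasp_force: 30.0
position: [0.4291, 0.319, 0.1242]
force: [-1.6, 2.1, -3.8]
grasp_force: 30.0
position: [0.5942, 0.3187, 0.2406]
force: [-0.4, -2.6, 8.9]
grasp_force: 30.0
position: [0.429, 0.319, 0.1245]
force: [-1.3, 1.5, -3.2]
grasp_force: 29.9
[{'position': [309.8, 170.8], 'conf': 0.93}, {'position': [305.7, 170.4], 'conf': 0.32}]
[{'position': [281.6, 199.8], 'conf': 0.57}]
(array([0.5072, 0.0783, 0.2737]), np.float64(0.02752699368749526))
```

```bash
H="python3 -m handwheel"
$H '[[0.0127,0,0.0274,0,0,0],[0.029,0,0.051,0,0,0],[0.05,0,0.072,0,0,0],[0.0735,0,0.089,0,0,0],[0.101,0,0.1015,0,0,0],[0.13,0,0.1095,0,0,0],[0.158,0,0.11,0,0,0],[0.158,0,0.11,0,0,0]]' | grep -E "pos|force:"
$H '[[-0.03,0,-0.003,0,0,0],[-0.0575,0,-0.01,0,0,0],[-0.085,0,-0.023,0,0,0],[-0.108,0,-0.0395,0,0,0],[-0.1295,0,-0.061,0,0,0],[-0.1455,0,-0.0845,0,0,0],[-0.158,0,-0.111,0,0,0],[-0.158,0,-0.111,0,0,0]]' | grep -E "pos|force:"
$H '[[0.0127,0,0.0274,0,0,0],[0.029,0,0.051,0,0,0],[0.05,0,0.072,0,0,0],[0.0735,0,0.089,0,0,0],[0.101,0,0.1015,0,0,0],[0.13,0,0.1095,0,0,0],[0.158,0,0.11,0,0,0],[0.158,0,0.11,0,0,0]]' | grep -E "pos|force:"
$H '[[-0.03,0,-0.003,0,0,0],[-0.0575,0,-0.01,0,0,0],[-0.085,0,-0.023,0,0,0],[-0.108,0,-0.0395,0,0,0],[-0.1295,0,-0.061,0,0,0],[-0.1455,0,-0.0845,0,0,0],[-0.158,0,-0.111,0,0,0],[-0.158,0,-0.111,0,0,0]]' | grep -E "pos|force:"
$H '[[0.0127,0,0.0274,0,0,0],[0.029,0,0.051,0,0,0],[0.05,0,0.072,0,0,0],[0.0735,0,0.089,0,0,0],[0.101,0,0.1015,0,0,0],[0.13,0,0.1095,0,0,0],[0.158,0,0.111,0,0,0],[0.158,0,0.111,0,0,0]]' | grep -E "pos|force:"
$H '[[-0.03,0,-0.003,0,0,0],[-0.0575,0,-0.01,0,0,0],[-0.085,0,-0.023,0,0,0],[-0.108,0,-0.0395,0,0,0],[-0.1295,0,-0.061,0,0,0],[-0.1455,0,-0.0845,0,0,0],[-0.158,0,-0.111,0,0,0],[-0.158,0,-0.111,0,0,0]]' | grep -E "pos|force:"
python3 - <<'E'
from h import *
np.set_printoptions(precision=4,suppress=True)
i,d=cap('side','s4.png');r=models.tip_of('hood_front','side')[:2];print(r)
i2,d2=cap('top','t4.png');r2=models.tip_of('hood_front','top')[:2];print(r2)
if r and r2: print(tri(r[0]['position'],r2[0]['position']))
for th in (1.47,1.54,1.61,1.68,1.75,1.82,1.86): 
    X=[.650-.242*np.cos(th),.075,.062+.242*np.sin(th)];print(th,proj('side',X),proj('top',X))
E
```

```text
position: [0.596, 0.3187, 0.2403]
force: [0.6, -2.1, 9.6]
grasp_force: 30.0
position: [0.4307, 0.3191, 0.1238]
force: [-1.2, 0.5, -2.9]
grasp_force: 30.0
position: [0.5958, 0.3187, 0.2394]
force: [0.9, -1.0, 7.6]
grasp_force: 30.0
position: [0.4308, 0.3191, 0.123]
force: [-1.2, -0.4, -3.7]
grasp_force: 30.0
position: [0.5952, 0.3187, 0.2387]
force: [0.2, -2.3, 8.1]
grasp_force: 30.0
position: [0.4298, 0.319, 0.1226]
force: [-0.1, 0.0, -4.3]
grasp_force: 30.1
[{'position': [349.2, 166.7], 'conf': 0.8}]
[{'position': [280.3, 152.5], 'conf': 0.9}]
(array([0.6585, 0.0793, 0.2883]), np.float64(0.003143112292118446))
1.47 [341.896  164.0925] [281.4961 162.9838]
1.54 [345.9971 163.7977] [281.3718 157.2112]
1.61 [350.0927 163.7598] [281.2849 151.5229]
1.68 [354.1582 163.9786] [281.2361 145.9607]
1.75 [358.1698 164.4523] [281.2253 140.5653]
1.82 [362.1037 165.177 ] [281.2523 135.3747]
1.86 [364.308  165.7019] [281.2844 132.5144]
```

```bash
H="python3 -m handwheel"
$H '[[0.0127,0,0.0274,0,0,0],[0.029,0,0.051,0,0,0],[0.05,0,0.072,0,0,0],[0.0735,0,0.089,0,0,0],[0.101,0,0.1015,0,0,0],[0.13,0,0.1095,0,0,0],[0.158,0,0.111,0,0,0],[0.158,0,0.111,0,0,0]]' | grep -E "pos|force:"
$H '[[-0.03,0,-0.003,0,0,0],[-0.0575,0,-0.01,0,0,0],[-0.085,0,-0.023,0,0,0],[-0.108,0,-0.0395,0,0,0],[-0.1295,0,-0.061,0,0,0],[-0.1455,0,-0.0845,0,0,0],[-0.158,0,-0.111,0,0,0],[-0.158,0,-0.111,0,0,0]]' | grep -E "pos|force:"
$H '[[0.0127,0,0.0274,0,0,0],[0.029,0,0.051,0,0,0],[0.05,0,0.072,0,0,0],[0.0735,0,0.089,0,0,0],[0.101,0,0.1015,0,0,0],[0.13,0,0.1095,0,0,0],[0.158,0,0.111,0,0,0],[0.158,0,0.111,0,0,0]]' | grep -E "pos|force:"
python3 - <<'E'
from h import *
cap('side');print(models.tip_of('hood_front','side')[:2]);cap('top');print(models.tip_of('hood_front','top')[:2])
E
$H '[[-0.017,0,-0.001,0,0,0],[-0.033,0,-0.003,0,0,0],[-0.05,0,-0.0075,0,0,0],[-0.065,0,-0.013,0,0,0],[-0.08,0,-0.0205,0,0,0],[-0.083,0,-0.022,0,0,0],[-0.083,0,-0.022,0,0,0],[-0.083,0,-0.022,0,0,0]]' | grep -E "pos|force:"
python3 - <<'E'
from h import *
cap('side','s5.png');print(models.tip_of('hood_front','side')[:2]);cap('top');print(models.tip_of('hood_front','top')[:2])
E
```

```text
position: [0.5953, 0.3187, 0.2383]
force: [0.5, -1.9, 7.8]
grasp_force: 30.0
position: [0.4294, 0.3191, 0.1223]
force: [-1.5, -0.0, -3.5]
grasp_force: 30.0
position: [0.5946, 0.3187, 0.2382]
force: [0.0, -3.2, 7.3]
grasp_force: 30.0
[{'position': [361.0, 163.8], 'conf': 0.93}]
[{'position': [281.8, 136.0], 'conf': 0.75}]
position: [0.5044, 0.3189, 0.2136]
force: [-5.8, -3.5, 7.9]
grasp_force: 30.0
[{'position': [364.6, 167.0], 'conf': 0.85}]
[]
```

```bash
H="python3 -m handwheel"
$H '[[0.017,0,0.008,0,0,0],[0.033,0,0.014,0,0,0],[0.05,0,0.019,0,0,0],[0.066,0,0.021,0,0,0],[0.083,0,0.022,0,0,0],[0.09,0,0.021,0,0,0],[0.09,0,0.02,0,0,0],[0.09,0,0.02,0,0,0]]' | grep -E "pos|force:"
python3 - <<'E'
from h import *
i,d=cap('side');print(models.tip_of('hood_front','side')[:2]);j,e=cap('top');print(models.tip_of('hood_front','top')[:2])
cv2.imwrite('pics/g6.png',np.hstack([cv2.resize(i[110:230,270:400],None,fx=3,fy=4),cv2.resize(j[110:230,180:310],None,fx=3,fy=4)]))
E
```

```text
position: [0.5974, 0.3188, 0.2364]
force: [-2.3, -4.6, 14.1]
grasp_force: 30.0
[{'position': [363.5, 167.1], 'conf': 0.78}]
[{'position': [282.1, 128.9], 'conf': 0.67}]
```

View pics/g6.png

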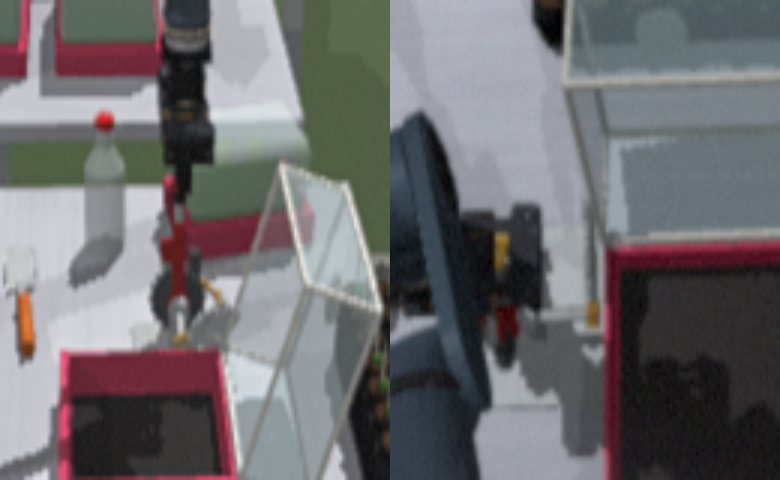

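```bash
H="python3 -m handwheel"
$H '[[0.003,0,0,0,0,0],[0.006,0,0,0,0,0],[0.006,0,0,0,0,0],[0.006,0,0,0,0,0],[0.006,0,0,0,0,0],[0.006,0,0,0,0,0],[0.006,0,0,0,0,0],[0.006,0,0,0,0,0]]' | grep -E "pos|force:"
```

```text
position: [0.5976, 0.3188, 0.2363]
force: [-14.8, -6.5, 19.6]
grasp_force: 30.0
```

```bash
H="python3 -m handwheel"
$H '[[-0.003,0,0,0,0,0],[-0.003,0,0,0,0,0],[-0.003,0,0,0,0,0],[-0.003,0,0,0,0,0],[-0.003,0,0,0,0,0],[-0.003,0,0,0,0,0],[-0.003,0,0,0,0,0],[-0.003,0,0,0,0,0]]' 1 | grep -E "pos|force:|open"
$H '[[0,0,0,0,0,0],[0,0,0,0,0,0],[0,0,0.03,0,0,0],[0,0,0.06,0,0,0],[0,0,0.09,0,0,0],[0,0,0.12,0,0,0],[0,0,0.14,0,0,0],[0,0,0.14,0,0,0]]' | grep -E "pos|force:|open"
python3 - <<'E'
from h import *
np.set_printoptions(precision=4,suppress=True)
i,d=cap('side');j,e=cap('top','t7.png')
for q in('lever_grip','pot1_c','pot2_c','pot3_c','pot4_c'):
    for n in('side','top'):
        print(q,n,[(np.round(r['position'],1),round(r['conf'],2)) for r in models.tip_of(q,n)[:3]])
print('grip pred',proj('side',[.591,.3195,.23]),proj('top',[.591,.3195,.23]))
# green leaf clusters in top
h=cv2.cvtColor(j,cv2.COLOR_BGR2HSV);m=cv2.inRange(h,(45,120,60),(75,255,255));m[:150]=0;m[260:]=0;m[:,:340]=0;m[:,480:]=0
n,l,s,c=cv2.connectedComponentsWithStats(cv2.dilate(m,np.ones((3,3))))
for k in range(1,n):
    if s[k,4]>30: print(c[k],s[k,4],at_z('top',c[k],.125))
cv2.imwrite('pics/c7.png',cv2.resize(j[145:245,340:490],None,fx=5.3,fy=5.3,interpolation=2))
E
```

```text
position: [0.5994, 0.3194, 0.2322]
force: [0.1, 0.3, -0.5]
opening: 0.77
grasp_force: 0.0
position: [0.6015, 0.3202, 0.3791]
force: [-0.0, 0.3, 1.5]
opening: 1.002
grasp_force: 0.0
lever_grip side [(array([331.8, 156. ]), 0.75)]
lever_grip top [(array([204.6, 182.8]), 0.6)]
pot1_c side [(array([322.1, 262.5]), 0.8), (array([310.3, 276.7]), 0.23)]
pot1_c top [(array([397.1, 202.2]), 0.84)]
pot2_c side [(array([334.6, 246.9]), 0.65), (array([278.2, 189.6]), 0.55)]
pot2_c top [(array([369.1, 191.2]), 0.56)]
pot3_c side [(array([295.5, 294.5]), 0.7), (array([307.1, 352.6]), 0.68)]
pot3_c top [(array([442.7, 226.7]), 0.73)]
pot4_c side [(array([311.1, 279.6]), 0.73), (array([315.6, 222.7]), 0.73), (array([329.6, 181.9]), 0.64)]
pot4_c top [(array([420.6, 214.9]), 0.63)]
grip pred [329.2208 153.8594] [204.3698 180.8734]
[371.4361 185.7895] 133 [ 0.577  -0.2026  0.125 ]
[396.9018 199.2321] 112 [ 0.5306 -0.2836  0.125 ]
[423.2247 212.5618] 89 [ 0.4849 -0.3667  0.125 ]
[448.6379 225.8276] 58 [ 0.4399 -0.446   0.125 ]
```

View pics/c7.png

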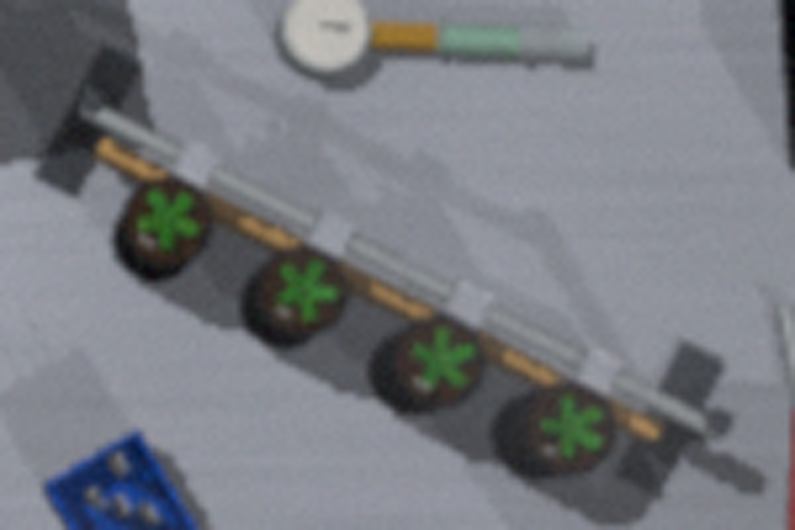

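Run:
```python
from h import *
np.set_printoptions(precision=4,suppress=True)
T={'1':((322.1,262.5),(397.1,202.2)),'2':((334.6,246.9),(369.1,191.2)),'3':((295.5,294.5),(442.7,226.7)),'4':((311.1,279.6),(420.6,214.9))}
for k,(a,b) in T.items(): print(k,tri(a,b),at_z('top',b,.0725)[:2],at_z('side',a,.0725)[:2])
f=lambda u,v:(340+u/5.3-.4,145+v/5.3-.4)
A=at_z('top',f(97,117),.118);B=at_z('top',f(706,425),.118);d=(A-B)[:2];L=np.hypot(*d);d/=L;n=np.array([d[1],-d[0]])
print('bar',A,B,L,d,n)
M=(A+B)[:2]/2
for s in(-138,-46,46,138): print(M+d*s/1e3-.041*n)
for u,v in((195,165),(332,232),(471,302),(602,370)): # hooks over bar
    p=at_z('top',f(u,v),.121)[:2]; print('hook',p, p-.043*n)
```

```text
1 (array([ 0.5264, -0.2899,  0.0866]), np.float64(0.00282161130821581)) [ 0.5264 -0.2922] [ 0.5288 -0.2729]
2 (array([ 0.5728, -0.1984,  0.0854]), np.float64(0.016318370993269018)) [ 0.5663 -0.1996] [ 0.5827 -0.1805]
3 (array([ 0.4347, -0.4399,  0.0745]), np.float64(0.010879505081546203)) [ 0.4402 -0.4402] [ 0.4292 -0.4383]
4 (array([ 0.4831, -0.3682,  0.0749]), np.float64(0.0033300069540732388)) [ 0.4816 -0.3688] [ 0.4848 -0.3654]
bar [ 0.643  -0.1612  0.118 ] [ 0.4416 -0.5259  0.118 ] 0.41661502843877707 [0.4834 0.8754] [ 0.8754 -0.4834]
[ 0.4397 -0.4446]
[ 0.4842 -0.364 ]
[ 0.5287 -0.2835]
[ 0.5731 -0.2029]
hook [ 0.6105 -0.2206] [ 0.5729 -0.1998]
hook [ 0.5663 -0.3033] [ 0.5287 -0.2825]
hook [ 0.5206 -0.3864] [ 0.483  -0.3656]
hook [ 0.4767 -0.4639] [ 0.439  -0.4431]
```

```bash
H="python3 -m handwheel"
$H '[[-0.01,-0.04,0,0,0,0],[-0.02,-0.08,0,0,0,0],[-0.03,-0.12,0,0,0,0],[-0.04,-0.16,0,0,0,0],[-0.05,-0.2,0,0,0,0],[-0.05,-0.24,0,0,0,0],[-0.05,-0.28,0,0,0,0],[-0.05,-0.31,0,0,0,0]]' 0.8 | grep -E "pos|force:|open"
$H '[[0,-0.04,0,0,0,-0.05],[0.01,-0.08,-0.01,0,0,-0.1],[0.02,-0.11,-0.03,0,0,-0.15],[0.024,-0.14,-0.05,0,0,-0.2],[0.024,-0.17,-0.07,0,0,-0.252],[0.024,-0.19,-0.1,0,0,-0.252],[0.024,-0.211,-0.13,0,0,-0.252],[0.024,-0.211,-0.15,0,0,-0.252]]'
python3 -c "
from h import *
s=bot.read_state();print(s['joint_positions'],s['position'])"
```

```text
position: [0.5489, 0.0065, 0.373]
force: [0.3, 0.3, 0.5]
opening: 0.9
grasp_force: 0.0
time_s: 23.77
position: [0.5727, -0.2057, 0.2199]
tcp_rot: [[0.874, -0.486, -0.001], [-0.486, -0.874, -0.001], [-0.001, 0.002, -1.0]]
force: [-0.3, -0.5, -0.7]
opening: 0.898
grasp_force: 0.0
[-30.22024408  30.77630055  86.13521141  -0.107502    63.12143014
  88.87387738] [ 0.57266483 -0.20565522  0.21989877]
```

```bash
H="python3 -m handwheel"
$H '[[0,0.004,-0.02,0,0,0],[0,0.004,-0.04,0,0,0],[0,0.004,-0.06,0,0,0],[0,0.004,-0.08,0,0,0],[0,0.004,-0.1,0,0,0],[0,0.004,-0.11,0,0,0],[0,0.004,-0.119,0,0,0],[0,0.004,-0.119,0,0,0]]' | grep -E "pos|force:|open"
$H '[[0,0,0,0,0,0],[0,0,0,0,0,0],[0,0,0,0,0,0],[0,0,0,0,0,0],[0,0,0,0,0,0],[0,0,0,0,0,0],[0,0,0,0,0,0],[0,0,0,0,0,0]]' -1 | grep -E "pos|force:|open"
```

```text
position: [0.5726, -0.1973, 0.102]
force: [-0.2, -0.3, 0.5]
opening: 0.899
grasp_force: 0.0
position: [0.5736, -0.198, 0.1045]
force: [-1.5, -0.8, 6.0]
opening: 0.64
grasp_force: 30.0
```

```bash
H="python3 -m handwheel"
$H '[[0,0,0.01,0,0,0],[0,0,0.02,0,0,0],[0,0,0.035,0,0,0],[0,0,0.05,0,0,0],[0,0,0.07,0,0,0],[0,0,0.09,0,0,0],[0,0,0.11,0,0,0],[0,0,0.12,0,0,0]]' | grep -E "pos|force:|open"
$H '[[0,0.03,0,0,0,0.03],[0,0.07,0,0,0,0.06],[0,0.11,0,0,0,0.1],[0,0.15,0,0,0,0.15],[0,0.19,0,0,0,0.2],[0,0.23,0,0,0,0.252],[0,0.27,0,0,0,0.252],[0,0.3,0,0,0,0.252]]' | grep -E "pos|force:|open"
$H '[[0,0.02,0,0,0,0],[0,0.033,0,0,0,0],[0,0.033,-0.02,0,0,0],[0,0.033,-0.04,0,0,0],[0,0.033,-0.06,0,0,0],[0,0.033,-0.08,0,0,0],[0,0.033,-0.1,0,0,0],[0,0.033,-0.105,0,0,0]]' | grep -E "pos|force:|open"
python3 - <<'E'
from h import *
s=bot.read_state();print(s['position'],s['force'],s['tcp_rot'][0])
i,d=cap('side','s8.png');cv2.imwrite('pics/c8.png',cv2.resize(i[150:290,260:400],None,fx=4.2,fy=4.2,interpolation=2))
E
```

```text
position: [0.5737, -0.1976, 0.2263]
force: [0.4, -1.0, -2.1]
opening: 0.639
grasp_force: 30.0
position: [0.5717, 0.1057, 0.2233]
force: [-0.4, 0.3, -2.9]
opening: 0.637
grasp_force: 30.0
position: [0.5708, 0.1346, 0.1153]
force: [-0.7, -0.3, -2.6]
opening: 0.633
grasp_force: 30.0
[0.57078335 0.13457973 0.11531338] [-0.69820679 -0.31291511 -2.64757942] [ 9.99972038e-01  2.18361113e-05 -7.47809317e-03]
```

View pics/c8.png

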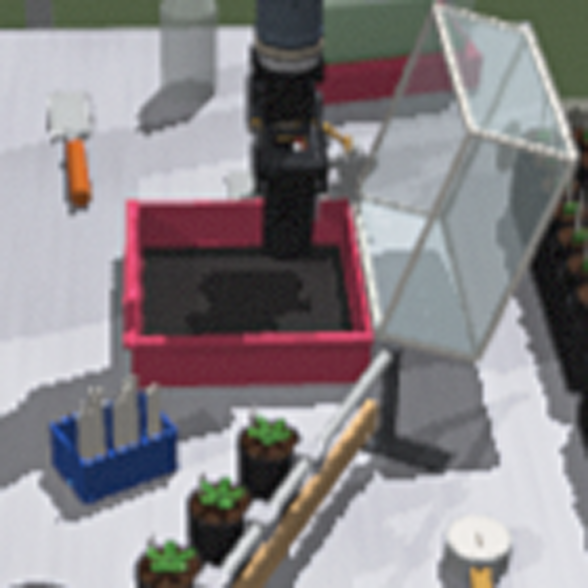

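The pot is held over the tray's far-left slot and the other three still hang on the rail. Lowering gently.

```bash
H="python3 -m handwheel"
$H '[[0,0,-0.008,0,0,0],[0,0,-0.016,0,0,0],[0,0,-0.022,0,0,0],[0,0,-0.026,0,0,0],[0,0,-0.028,0,0,0],[0,0,-0.03,0,0,0],[0,0,-0.031,0,0,0],[0,0,-0.031,0,0,0]]' | grep -E "pos|force:|open"
$H '[[0,0,-0.001,0,0,0],[0,0,-0.002,0,0,0],[0,0,-0.003,0,0,0],[0,0,-0.003,0,0,0],[0,0,-0.003,0,0,0],[0,0,-0.003,0,0,0],[0,0,-0.003,0,0,0],[0,0,-0.003,0,0,0]]' | grep -E "pos|force:|open"
```

```text
position: [0.5734, 0.1354, 0.0876]
force: [-0.6, 0.5, -3.3]
opening: 0.633
grasp_force: 30.0
position: [0.5733, 0.1353, 0.0846]
force: [-0.2, -0.8, -3.8]
opening: 0.641
grasp_force: 30.0
```

```bash
H="python3 -m handwheel"
$H '[[0,0,-0.001,0,0,0],[0,0,-0.001,0,0,0],[0,0,-0.002,0,0,0],[0,0,-0.002,0,0,0],[0,0,-0.003,0,0,0],[0,0,-0.003,0,0,0],[0,0,-0.003,0,0,0],[0,0,-0.003,0,0,0]]' | grep -E "pos|force:"
$H '[[0,0,-0.001,0,0,0],[0,0,-0.001,0,0,0],[0,0,-0.0015,0,0,0],[0,0,-0.0015,0,0,0],[0,0,-0.0015,0,0,0],[0,0,-0.0015,0,0,0],[0,0,-0.0015,0,0,0],[0,0,-0.0015,0,0,0]]' | grep -E "pos|force:"
```

```text
position: [0.5733, 0.1353, 0.0815]
force: [0.0, 0.4, -3.4]
grasp_force: 30.0
position: [0.5733, 0.1354, 0.0801]
force: [0.3, 0.5, -3.1]
grasp_force: 30.0
```

```bash
H="python3 -m handwheel"
$H '[[0,0,-0.001,0,0,0],[0,0,-0.001,0,0,0],[0,0,-0.0015,0,0,0],[0,0,-0.0015,0,0,0],[0,0,-0.0015,0,0,0],[0,0,-0.0015,0,0,0],[0,0,-0.0015,0,0,0],[0,0,-0.0015,0,0,0]]' | grep -E "pos|force:"
$H '[[0,0,-0.001,0,0,0],[0,0,-0.001,0,0,0],[0,0,-0.0015,0,0,0],[0,0,-0.0015,0,0,0],[0,0,-0.0015,0,0,0],[0,0,-0.0015,0,0,0],[0,0,-0.0015,0,0,0],[0,0,-0.0015,0,0,0]]' | grep -E "pos|force:"
```

```text
position: [0.5733, 0.1354, 0.0798]
force: [-2.9, -0.2, 5.6]
grasp_force: 30.0
position: [0.5732, 0.1353, 0.0797]
force: [-5.5, -1.0, 15.0]
grasp_force: 30.0
```

```bash
H="python3 -m handwheel"
$H '[[0,0,0.001,0,0,0],[0,0,0.002,0,0,0],[0,0,0.002,0,0,0],[0,0,0.002,0,0,0],[0,0,0.002,0,0,0],[0,0,0.002,0,0,0],[0,0,0.002,0,0,0],[0,0,0.002,0,0,0]]' 0.8 | grep -E "pos|force:|open"
$H '[[0,0,0.01,0,0,0],[0,0,0.03,0,0,0],[0,0,0.06,0,0,0],[0,0,0.09,0,0,0],[0,0,0.12,0,0,0],[0,0,0.15,0,0,0],[0,0,0.17,0,0,0],[0,0,0.17,0,0,0]]' | grep -E "pos|force:|open"
python3 - <<'E'
from h import *
np.set_printoptions(precision=4,suppress=True)
i,d=cap('side');j,e=cap('top','t9.png')
h=cv2.cvtColor(j,cv2.COLOR_BGR2HSV);m=cv2.inRange(h,(45,120,60),(75,255,255));m[:150]=0;m[260:]=0;m[:,:240]=0;m[:,480:]=0
n,l,s,c=cv2.connectedComponentsWithStats(cv2.dilate(m,np.ones((3,3))))
for k in range(1,n):
    if s[k,4]>30: print(c[k],s[k,4],at_z('top',c[k],.125))
for q in('pot1_c','pot3_c','pot4_c'):
    print(q,[(np.round(r['position'],1),round(r['conf'],2)) for r in models.tip_of(q,'top')[:3]])
cv2.imwrite('pics/c9.png',np.hstack([cv2.resize(i[150:290,260:400],(390,390),interpolation=2),cv2.resize(j[110:250,230:370],(390,390),interpolation=2)]))
E
```

```text
position: [0.5733, 0.1353, 0.0788]
force: [1.0, -0.2, -0.8]
opening: 0.894
grasp_force: 0.0
position: [0.5762, 0.1356, 0.2551]
force: [0.9, -0.4, 0.4]
opening: 0.901
grasp_force: 0.0
[397.1892 199.    ] 111 [ 0.5313 -0.2846  0.125 ]
[423.6118 212.4471] 85 [ 0.4852 -0.3679  0.125 ]
[449.5294 226.0588] 51 [ 0.439  -0.4489  0.125 ]
pot1_c [(array([395.9, 201.4]), 0.65)]
pot3_c [(array([203.7, 181.5]), 0.71), (array([442.9, 225.8]), 0.57)]
pot4_c [(array([421.4, 216. ]), 0.59)]
```

View pics/c9.png

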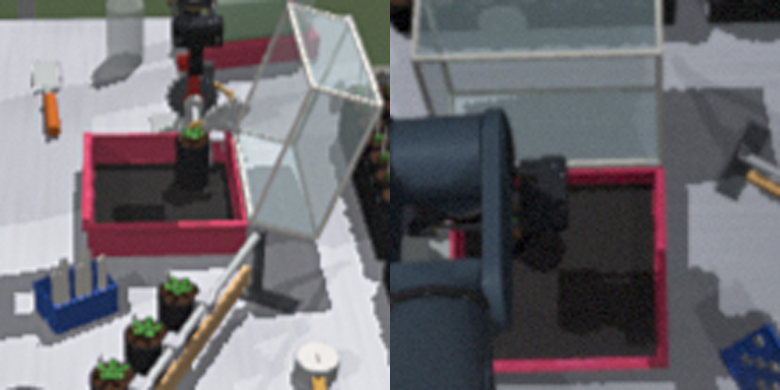

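```bash
H="python3 -m handwheel"
$H '[[0,-0.02,0,0,0,0],[0,-0.06,0,0,0,0],[0,-0.1,0,0,0,0],[-0.005,-0.14,0,0,0,-0.05],[-0.01,-0.18,0,0,0,-0.1],[-0.015,-0.22,0,0,0,-0.15],[-0.02,-0.26,0,0,0,-0.2],[-0.025,-0.3,0,0,0,-0.252]]' | grep -E "pos|force:|open"
$H '[[-0.005,-0.04,0,0,0,0],[-0.01,-0.08,0,0,0,0],[-0.02,-0.118,0,0,0,0],[-0.02,-0.118,-0.01,0,0,0],[-0.02,-0.118,-0.02,0,0,0],[-0.02,-0.118,-0.03,0,0,0],[-0.02,-0.118,-0.03,0,0,0],[-0.02,-0.118,-0.03,0,0,0]]'
```

```text
position: [0.547, -0.1661, 0.2474]
force: [0.7, -0.3, -0.2]
opening: 0.902
grasp_force: 0.0
time_s: 34.07
position: [0.5278, -0.2805, 0.2174]
tcp_rot: [[0.877, -0.481, -0.003], [-0.481, -0.877, 0.003], [-0.004, -0.001, -1.0]]
force: [0.8, 0.2, -0.3]
opening: 0.902
grasp_force: 0.0
```

```bash
H="python3 -m handwheel"
$H '[[0.001,-0.002,-0.02,0,0,0],[0.001,-0.002,-0.04,0,0,0],[0.001,-0.002,-0.06,0,0,0],[0.001,-0.002,-0.08,0,0,0],[0.001,-0.002,-0.1,0,0,0],[0.001,-0.002,-0.11,0,0,0],[0.001,-0.002,-0.117,0,0,0],[0.001,-0.002,-0.117,0,0,0]]' | grep -E "pos|force:|open"
$H '[[0,0,0,0,0,0],[0,0,0,0,0,0],[0,0,0,0,0,0],[0,0,0,0,0,0],[0,0,0,0,0,0],[0,0,0,0,0,0],[0,0,0,0,0,0],[0,0,0,0,0,0]]' -1 | grep -E "pos|force:|open"
$H '[[0,0,0.01,0,0,0],[0,0,0.02,0,0,0],[0,0,0.035,0,0,0],[0,0,0.05,0,0,0],[0,0,0.07,0,0,0],[0,0,0.09,0,0,0],[0,0,0.11,0,0,0],[0,0,0.12,0,0,0]]' | grep -E "pos|force:|open"
```

```text
position: [0.5292, -0.2836, 0.1011]
force: [0.3, 0.3, 0.0]
opening: 0.902
grasp_force: 0.0
position: [0.5296, -0.2843, 0.1029]
force: [-0.5, 4.1, 6.3]
opening: 0.634
grasp_force: 30.0
position: [0.5297, -0.2854, 0.225]
force: [1.0, -0.2, -3.4]
opening: 0.632
grasp_force: 30.0
```

```bash
H="python3 -m handwheel"
$H '[[0.005,0.03,0,0,0,0.03],[0.01,0.07,0,0,0,0.06],[0.015,0.11,0,0,0,0.1],[0.02,0.15,0,0,0,0.15],[0.03,0.19,0,0,0,0.2],[0.04,0.23,0,0,0,0.252],[0.043,0.27,0,0,0,0.252],[0.043,0.299,0,0,0,0.252]]' | grep -E "pos|force:|open"
$H '[[0,0,-0.015,0,0,0],[0,0,-0.035,0,0,0],[0,0,-0.06,0,0,0],[0,0,-0.085,0,0,0],[0,0,-0.105,0,0,0],[0,0,-0.12,0,0,0],[0,0,-0.13,0,0,0],[0,0,-0.134,0,0,0]]' | grep -E "pos|force:|open"
$H '[[0,0,-0.001,0,0,0],[0,0,-0.002,0,0,0],[0,0,-0.002,0,0,0],[0,0,-0.003,0,0,0],[0,0,-0.003,0,0,0],[0,0,-0.004,0,0,0],[0,0,-0.004,0,0,0],[0,0,-0.004,0,0,0]]' | grep -E "pos|force:|open"
```

```text
position: [0.5721, 0.0175, 0.222]
force: [0.1, 0.6, -3.6]
opening: 0.637
grasp_force: 30.0
position: [0.5711, 0.0143, 0.0864]
force: [-0.2, 0.3, -2.6]
opening: 0.635
grasp_force: 30.0
position: [0.5723, 0.0144, 0.0842]
force: [-0.5, -0.6, -1.4]
opening: 0.638
grasp_force: 30.0
```

```bash
H="python3 -m handwheel"
$H '[[0,0,-0.001,0,0,0],[0,0,-0.001,0,0,0],[0,0,-0.002,0,0,0],[0,0,-0.002,0,0,0],[0,0,-0.003,0,0,0],[0,0,-0.003,0,0,0],[0,0,-0.003,0,0,0],[0,0,-0.003,0,0,0]]' | grep -E "pos|force:"
$H '[[0,0,-0.0005,0,0,0],[0,0,-0.001,0,0,0],[0,0,-0.0015,0,0,0],[0,0,-0.0015,0,0,0],[0,0,-0.0015,0,0,0],[0,0,-0.0015,0,0,0],[0,0,-0.0015,0,0,0],[0,0,-0.0015,0,0,0]]' | grep -E "pos|force:"
```

```text
position: [0.5723, 0.0144, 0.081]
force: [-0.4, -0.1, -2.6]
grasp_force: 30.0
position: [0.5723, 0.0143, 0.0796]
force: [-0.3, 0.0, -2.4]
grasp_force: 30.0
```

```bash
H="python3 -m handwheel"
$H '[[0,0,-0.0005,0,0,0],[0,0,-0.001,0,0,0],[0,0,-0.0015,0,0,0],[0,0,-0.0015,0,0,0],[0,0,-0.0015,0,0,0],[0,0,-0.0015,0,0,0],[0,0,-0.0015,0,0,0],[0,0,-0.0015,0,0,0]]' | grep -E "pos|force:"
```

```text
position: [0.5723, 0.0144, 0.0782]
force: [-1.1, -0.3, -0.5]
grasp_force: 30.0
```

```bash
H="python3 -m handwheel"
$H '[[0,0,-0.0005,0,0,0],[0,0,-0.0005,0,0,0],[0,0,-0.0005,0,0,0],[0,0,-0.0005,0,0,0],[0,0,-0.0005,0,0,0],[0,0,-0.0005,0,0,0],[0,0,-0.0005,0,0,0],[0,0,-0.0005,0,0,0]]' 0.8 | grep -E "pos|force:|open"
$H '[[0,0,0.01,0,0,0],[0,0,0.03,0,0,0],[0,0,0.06,0,0,0],[0,0,0.09,0,0,0],[0,0,0.12,0,0,0],[0,0,0.15,0,0,0],[0,0,0.17,0,0,0],[0,0,0.17,0,0,0]]' | grep -E "pos|force:|open"
cat > look.py <<'E'
from h import *
np.set_printoptions(precision=4,suppress=True)
i,d=cap('side');j,e=cap('top')
for n,I in(('top',j),('side',i)):
    h=cv2.cvtColor(I,cv2.COLOR_BGR2HSV);m=cv2.inRange(h,(45,120,50),(75,255,255))
    if n=='top': m[:150]=0;m[260:]=0;m[:,:240]=0;m[:,480:]=0
    else: m[:180]=0;m[310:]=0;m[:,:280]=0;m[:,372:]=0
    k,l,s,c=cv2.connectedComponentsWithStats(cv2.dilate(m,np.ones((3,3))))
    for q in range(1,k):
        if s[q,4]>25: print(n,c[q],s[q,4],at_z(n,c[q],.125), at_z(n,c[q],.101))
for q in('hood_front','lever_grip','pot1_c','pot2_c','pot3_c','pot4_c'):
    for n in('side','top'): print(q,n,[(np.round(r['position'],1),round(r['conf'],2)) for r in models.tip_of(q,n)[:2]])
E
python3 look.py
```

```text
position: [0.5723, 0.0143, 0.0776]
force: [0.1, 0.1, 0.5]
opening: 0.899
grasp_force: 0.0
position: [0.5752, 0.014, 0.2535]
force: [0.2, -0.3, -1.2]
opening: 0.899
grasp_force: 0.0
top [265.5789 188.9737] 38 [0.5758 0.1445 0.125 ] [0.5793 0.1475 0.101 ]
top [306.2951 192.0656] 61 [0.562 0.011 0.125] [0.5652 0.0119 0.101 ]
top [423.2903 212.2688] 93 [ 0.4858 -0.3669  0.125 ] [ 0.4878 -0.3721  0.101 ]
top [449.2459 226.1639] 61 [ 0.4387 -0.4479  0.125 ] [ 0.44   -0.4544  0.101 ]
side [329.2273 197.5909] 44 [0.579  0.1021 0.125 ] [0.5821 0.1409 0.101 ]
side [330.2656 211.8594] 64 [ 0.5759 -0.011   0.125 ] [0.5789 0.0251 0.101 ]
side [312.3735 267.253 ] 83 [ 0.4895 -0.3599  0.125 ] [ 0.4904 -0.3319  0.101 ]
side [299.7386 282.3409] 88 [ 0.4445 -0.4355  0.125 ] [ 0.4444 -0.4093  0.101 ]
hood_front side [(array([364. , 167.8]), 0.79)]
hood_front top [(array([278.6, 130.4]), 0.89)]
lever_grip side []
lever_grip top [(array([203.5, 180. ]), 0.46)]
pot1_c side [(array([326.5, 226.7]), 0.53)]
pot1_c top [(array([307.1, 192.7]), 0.54)]
pot2_c side [(array([329.7, 207.6]), 0.55)]
pot2_c top [(array([423.1, 219.2]), 0.6), (array([205.2, 180. ]), 0.44)]
pot3_c side [(array([298.8, 293. ]), 0.8)]
pot3_c top [(array([441.4, 228.6]), 0.6)]
pot4_c side [(array([313.7, 279.3]), 0.79), (array([329.9, 289.6]), 0.27)]
pot4_c top [(array([423.6, 214.7]), 0.7)]
```

```bash
H="python3 -m handwheel"
$H '[[0,-0.02,0,0,0,0],[-0.01,-0.06,0,0,0,0],[-0.02,-0.1,0,0,0,0],[-0.03,-0.14,0,0,0,-0.05],[-0.04,-0.175,0,0,0,-0.1],[-0.05,-0.21,0,0,0,-0.15],[-0.06,-0.25,0,0,0,-0.2],[-0.07,-0.285,0,0,0,-0.252]]' | grep -E "pos|force:|open"
$H '[[-0.01,-0.035,0,0,0,0],[-0.019,-0.07,0,0,0,0],[-0.019,-0.094,0,0,0,0],[-0.019,-0.094,-0.01,0,0,0],[-0.019,-0.094,-0.02,0,0,0],[-0.019,-0.094,-0.0275,0,0,0],[-0.019,-0.094,-0.0275,0,0,0],[-0.019,-0.094,-0.0275,0,0,0]]'
```

```text
position: [0.5017, -0.273, 0.2477]
force: [0.3, 0.0, 0.1]
opening: 0.897
grasp_force: 0.0
time_s: 43.43
position: [0.4832, -0.3626, 0.219]
tcp_rot: [[0.877, -0.481, -0.002], [-0.481, -0.877, 0.002], [-0.003, -0.001, -1.0]]
force: [-0.1, 0.0, 0.1]
opening: 0.899
grasp_force: 0.0
```

```bash
H="python3 -m handwheel"
$H '[[0,-0.001,-0.02,0,0,0],[0,-0.001,-0.04,0,0,0],[0,-0.001,-0.06,0,0,0],[0,-0.001,-0.08,0,0,0],[0,-0.001,-0.1,0,0,0],[0,-0.001,-0.11,0,0,0],[0,-0.001,-0.1185,0,0,0],[0,-0.001,-0.1185,0,0,0]]' | grep -E "pos|force:|open"
$H '[[0,0,0,0,0,0],[0,0,0,0,0,0],[0,0,0,0,0,0],[0,0,0,0,0,0],[0,0,0,0,0,0],[0,0,0,0,0,0],[0,0,0,0,0,0],[0,0,0,0,0,0]]' -1 | grep -E "pos|force:|open"
$H '[[0,0,0.01,0,0,0],[0,0,0.02,0,0,0],[0,0,0.035,0,0,0],[0,0,0.05,0,0,0],[0,0,0.07,0,0,0],[0,0,0.09,0,0,0],[0,0,0.11,0,0,0],[0,0,0.12,0,0,0]]' | grep -E "pos|force:|open"
```

```text
position: [0.4831, -0.3646, 0.1004]
force: [0.8, 0.5, -0.6]
opening: 0.899
grasp_force: 0.0
position: [0.4836, -0.3656, 0.1024]
force: [-1.0, 2.5, 5.9]
opening: 0.637
grasp_force: 30.0
position: [0.4837, -0.3664, 0.2246]
force: [0.1, -0.3, -1.8]
opening: 0.635
grasp_force: 30.1
```

```bash
H="python3 -m handwheel"
$H '[[0,0.03,0,0,0,0],[0,0.07,0,0,0,0],[0,0.11,0,0,0,0],[0,0.15,0,0,0,0.05],[0,0.19,0,0,0,0.1],[-0.005,0.23,0,0,0,0.15],[-0.01,0.27,0,0,0,0.2],[-0.015,0.3,0,0,0,0.252]]' | grep -E "pos|force:|open"
$H '[[0,0.04,0,0,0,0],[0,0.08,0,0,0,0],[0,0.12,0,0,0,0],[0,0.16,0,0,0,0],[0,0.19,0,0,0,0],[0,0.2,0,0,0,0],[0,0.2,-0.02,0,0,0],[0,0.2,-0.04,0,0,0]]' | grep -E "pos|force:|open"
$H '[[0,0,-0.025,0,0,0],[0,0,-0.045,0,0,0],[0,0,-0.065,0,0,0],[0,0,-0.08,0,0,0],[0,0,-0.09,0,0,0],[0,0,-0.095,0,0,0],[0,0,-0.097,0,0,0],[0,0,-0.098,0,0,0]]' | grep -E "pos|force:|open"
$H '[[0,0,-0.001,0,0,0],[0,0,-0.001,0,0,0],[0,0,-0.002,0,0,0],[0,0,-0.002,0,0,0],[0,0,-0.003,0,0,0],[0,0,-0.003,0,0,0],[0,0,-0.003,0,0,0],[0,0,-0.003,0,0,0]]' | grep -E "pos|force:"
```

```text
position: [0.4666, -0.0627, 0.2215]
force: [0.1, 0.1, -2.5]
opening: 0.64
grasp_force: 30.1
position: [0.4692, 0.1351, 0.1822]
force: [0.1, 0.5, -3.1]
opening: 0.637
grasp_force: 30.1
position: [0.4687, 0.1341, 0.0837]
force: [0.1, -0.3, -2.4]
opening: 0.637
grasp_force: 30.1
position: [0.4683, 0.1344, 0.0806]
force: [-0.2, 0.2, -2.7]
grasp_force: 30.1
```

Contact is expected near 0.078.

```bash
H="python3 -m handwheel"
$H '[[0,0,-0.0005,0,0,0],[0,0,-0.001,0,0,0],[0,0,-0.0015,0,0,0],[0,0,-0.002,0,0,0],[0,0,-0.002,0,0,0],[0,0,-0.002,0,0,0],[0,0,-0.002,0,0,0],[0,0,-0.002,0,0,0]]' | grep -E "pos|force:"
$H '[[0,0,-0.0005,0,0,0],[0,0,-0.0005,0,0,0],[0,0,-0.001,0,0,0],[0,0,-0.001,0,0,0],[0,0,-0.001,0,0,0],[0,0,-0.001,0,0,0],[0,0,-0.001,0,0,0],[0,0,-0.001,0,0,0]]' | grep -E "pos|force:"
```

```text
position: [0.4684, 0.1344, 0.0786]
force: [-0.0, -0.2, -2.5]
grasp_force: 30.1
position: [0.4683, 0.1344, 0.0776]
force: [0.4, -0.1, -0.6]
grasp_force: 30.1
```

```bash
H="python3 -m handwheel"
$H '[[0,0,-0.0005,0,0,0],[0,0,-0.0005,0,0,0],[0,0,-0.0005,0,0,0],[0,0,-0.0005,0,0,0],[0,0,-0.0005,0,0,0],[0,0,-0.0005,0,0,0],[0,0,-0.0005,0,0,0],[0,0,-0.0005,0,0,0]]' 0.8 | grep -E "pos|force:|open"
$H '[[0,0,0.01,0,0,0],[0,0,0.03,0,0,0],[0,0,0.06,0,0,0],[0,0,0.09,0,0,0],[0,0,0.12,0,0,0],[0,0,0.15,0,0,0],[0,0,0.17,0,0,0],[0,0,0.17,0,0,0]]' | grep -E "pos|force:|open"
python3 look.py
```

```text
position: [0.4683, 0.1344, 0.077]
force: [-0.4, 0.6, -0.9]
opening: 0.9
grasp_force: 0.0
position: [0.4709, 0.1346, 0.2521]
force: [0.8, -0.5, 0.3]
opening: 0.898
grasp_force: 0.0
top [269.56 188.21] 100 [0.578  0.1314 0.125 ] [0.5815 0.1342 0.101 ]
top [305.969  189.7287] 129 [0.5698 0.0119 0.125 ] [0.5731 0.0128 0.101 ]
side [329.2273 197.5909] 44 [0.579  0.1021 0.125 ] [0.5821 0.1409 0.101 ]
side [304.7273 198.4545] 33 [0.4717 0.0983 0.125 ] [0.4723 0.137  0.101 ]
side [330.2381 211.9206] 63 [ 0.5758 -0.0115  0.125 ] [0.5788 0.0247 0.101 ]
side [299.7439 282.5976] 82 [ 0.4445 -0.4368  0.125 ] [ 0.4444 -0.4106  0.101 ]
hood_front side [(array([363.8, 167.8]), 0.61)]
hood_front top [(array([281.9, 127.1]), 0.57)]
lever_grip side [(array([331.6, 156.9]), 0.44)]
lever_grip top [(array([206. , 181.5]), 0.65)]
pot1_c side [(array([329.5, 223. ]), 0.73), (array([284.6, 262.2]), 0.33)]
pot1_c top [(array([305.9, 191.2]), 0.72)]
pot2_c side []
pot2_c top [(array([306.2, 190.1]), 0.68), (array([267.1, 194.7]), 0.67)]
pot3_c side [(array([296.5, 293.8]), 0.89)]
pot3_c top [(array([442.7, 228.6]), 0.92), (array([150.9, 223.6]), 0.59)]
pot4_c side [(array([286.4, 262.2]), 0.61), (array([304.6, 208.6]), 0.55)]
pot4_c top []
```

```bash
H="python3 -m handwheel"
$H '[[0,-0.02,0,0,0,0],[0,-0.06,0,0,0,0],[0,-0.1,0,0,0,0],[0,-0.14,0,0,0,0],[-0.005,-0.18,0,0,0,0],[-0.01,-0.22,0,0,0,0],[-0.015,-0.26,0,0,0,0],[-0.015,-0.3,0,0,0,0]]' | grep -E "pos|force:|open"
$H '[[0,-0.03,0,0,0,-0.05],[0,-0.06,0,0,0,-0.1],[0,-0.1,0,0,0,-0.15],[-0.003,-0.14,0,0,0,-0.2],[-0.007,-0.18,0,0,0,-0.252],[-0.01,-0.22,0,0,0,-0.252],[-0.014,-0.25,-0.01,0,0,-0.252],[-0.014,-0.278,-0.0265,0,0,-0.252]]' | grep -E "pos|force:|open"
$H '[[0,0,0,0,0,0],[0,0,0,0,0,0],[0,0,0,0,0,0],[0,0,0,0,0,0],[0,0,0,0,0,0],[0,0,0,0,0,0],[0,0,0,0,0,0],[0,0,0,0,0,0]]'
```

```text
position: [0.452, -0.1672, 0.2471]
force: [1.6, 0.8, 1.0]
opening: 0.899
grasp_force: 0.0
position: [0.4392, -0.4474, 0.222]
force: [0.6, 0.1, -0.2]
opening: 0.901
grasp_force: 0.0
time_s: 53.47
position: [0.4396, -0.4432, 0.2211]
tcp_rot: [[0.876, -0.482, 0.0], [-0.482, -0.876, -0.001], [0.001, 0.0, -1.0]]
force: [-0.4, -1.3, 0.1]
opening: 0.898
grasp_force: 0.0
```

```bash
H="python3 -m handwheel"
$H '[[0,0,-0.02,0,0,0],[0,0,-0.04,0,0,0],[0,0,-0.06,0,0,0],[0,0,-0.08,0,0,0],[0,0,-0.1,0,0,0],[0,0,-0.11,0,0,0],[0,0,-0.12,0,0,0],[0,0,-0.12,0,0,0]]' | grep -E "pos|force:|open"
$H '[[0,0,0,0,0,0],[0,0,0,0,0,0],[0,0,0,0,0,0],[0,0,0,0,0,0],[0,0,0,0,0,0],[0,0,0,0,0,0],[0,0,0,0,0,0],[0,0,0,0,0,0]]' -1 | grep -E "pos|force:|open"
$H '[[0,0,0.01,0,0,0],[0,0,0.02,0,0,0],[0,0,0.035,0,0,0],[0,0,0.05,0,0,0],[0,0,0.07,0,0,0],[0,0,0.09,0,0,0],[0,0,0.11,0,0,0],[0,0,0.12,0,0,0]]' | grep -E "pos|force:|open"
```

```text
position: [0.4388, -0.4428, 0.0989]
force: [-0.6, -0.1, 0.0]
opening: 0.9
grasp_force: 0.0
position: [0.4395, -0.4428, 0.1015]
force: [0.1, 4.5, 6.1]
opening: 0.63
grasp_force: 30.0
position: [0.4398, -0.4451, 0.2239]
force: [1.4, -0.7, -2.0]
opening: 0.637
grasp_force: 30.0
```

```bash
H="python3 -m handwheel"
$H '[[0.003,0.03,0,0,0,0],[0.006,0.07,0,0,0,0],[0.009,0.11,0,0,0,0],[0.012,0.15,0,0,0,0.05],[0.015,0.19,0,0,0,0.1],[0.018,0.23,0,0,0,0.15],[0.021,0.27,0,0,0,0.2],[0.024,0.3,0,0,0,0.252]]' | grep -E "pos|force:|open"
$H '[[0.001,0.04,0,0,0,0],[0.002,0.08,0,0,0,0],[0.004,0.12,0,0,0,0],[0.004,0.15,0,0,0,0],[0.004,0.159,0,0,0,0],[0.004,0.159,-0.01,0,0,0],[0.004,0.159,-0.025,0,0,0],[0.004,0.159,-0.04,0,0,0]]' | grep -E "pos|force:|open"
$H '[[0,0,-0.025,0,0,0],[0,0,-0.045,0,0,0],[0,0,-0.065,0,0,0],[0,0,-0.08,0,0,0],[0,0,-0.09,0,0,0],[0,0,-0.095,0,0,0],[0,0,-0.097,0,0,0],[0,0,-0.098,0,0,0]]' | grep -E "pos|force:|open"
$H '[[0,0,-0.001,0,0,0],[0,0,-0.001,0,0,0],[0,0,-0.002,0,0,0],[0,0,-0.002,0,0,0],[0,0,-0.003,0,0,0],[0,0,-0.003,0,0,0],[0,0,-0.003,0,0,0],[0,0,-0.003,0,0,0]]' | grep -E "pos|force:"
```

```text
position: [0.4621, -0.1406, 0.2206]
force: [0.5, 0.0, -2.8]
opening: 0.634
grasp_force: 30.0
position: [0.4681, 0.0151, 0.1808]
force: [-0.1, 0.1, -2.7]
opening: 0.639
grasp_force: 30.0
position: [0.4677, 0.0149, 0.0826]
force: [-0.0, -0.7, -2.5]
opening: 0.64
grasp_force: 30.0
position: [0.4673, 0.0154, 0.0796]
force: [-0.5, -0.1, -2.5]
grasp_force: 30.0
```

```bash
H="python3 -m handwheel"
$H '[[0,0,-0.0005,0,0,0],[0,0,-0.001,0,0,0],[0,0,-0.0015,0,0,0],[0,0,-0.002,0,0,0],[0,0,-0.002,0,0,0],[0,0,-0.002,0,0,0],[0,0,-0.002,0,0,0],[0,0,-0.002,0,0,0]]' | grep -E "pos|force:"
$H '[[0,0,-0.0005,0,0,0],[0,0,-0.0005,0,0,0],[0,0,-0.001,0,0,0],[0,0,-0.001,0,0,0],[0,0,-0.001,0,0,0],[0,0,-0.001,0,0,0],[0,0,-0.001,0,0,0],[0,0,-0.001,0,0,0]]' | grep -E "pos|force:"
```

```text
position: [0.4673, 0.0154, 0.0776]
force: [-0.2, 0.3, -3.3]
grasp_force: 30.0
position: [0.4673, 0.0154, 0.0766]
force: [-0.2, 0.2, -1.7]
grasp_force: 30.0
```

Contact is starting. Release, rise straight up, back away clear of the scene and look.

```bash
H="python3 -m handwheel"
$H '[[0,0,-0.0005,0,0,0],[0,0,-0.0007,0,0,0],[0,0,-0.0007,0,0,0],[0,0,-0.0007,0,0,0],[0,0,-0.0007,0,0,0],[0,0,-0.0007,0,0,0],[0,0,-0.0007,0,0,0],[0,0,-0.0007,0,0,0]]' 0.8 | grep -E "pos|force:|open"
$H '[[0,0,0.01,0,0,0],[0,0,0.03,0,0,0],[0,0,0.06,0,0,0],[0,0,0.09,0,0,0],[0,0,0.13,0,0,0],[0,0,0.17,0,0,0],[0,0,0.21,0,0,0],[0,0,0.23,0,0,0]]' | grep -E "pos|force:|open"
$H '[[0,-0.02,0,0,0,0],[0,-0.06,0,0,0,0],[0,-0.1,0,0,0,0],[0,-0.14,0,0,0,0],[0,-0.18,0,0,0,0],[0,-0.22,0,0,0,0],[0,-0.26,0,0,0,0],[0,-0.28,0,0,0,0]]' | grep -E "pos|force:|open"
python3 look.py
python3 - <<'E'
from h import *
i,d=cap('side');j,e=cap('top')
cv2.imwrite('pics/f.png',np.hstack([cv2.resize(i[130:330,260:400],(390,557),interpolation=2),cv2.resize(j[110:310,180:320],(390,557),interpolation=2)]))
E
```

```text
position: [0.4674, 0.0154, 0.0759]
force: [0.1, -0.4, -0.1]
opening: 0.898
grasp_force: 0.0
position: [0.4689, 0.0152, 0.3106]
force: [1.7, 0.4, -0.2]
opening: 0.902
grasp_force: 0.0
position: [0.4671, -0.2693, 0.3058]
force: [0.5, -0.0, -0.0]
opening: 0.9
grasp_force: 0.0
top [269.5827 189.2362] 127 [0.5746 0.1314 0.125 ] [0.578  0.1341 0.101 ]
top [306.0308 189.6769] 130 [0.5699 0.0117 0.125 ] [0.5733 0.0126 0.101 ]
top [306.2977 220.9466] 131 [0.4673 0.013  0.125 ] [0.469  0.0139 0.101 ]
top [270.424 221.48 ] 125 [0.4685 0.1299 0.125 ] [0.4703 0.1327 0.101 ]
side [329.2273 197.5909] 44 [0.579  0.1021 0.125 ] [0.5821 0.1409 0.101 ]
side [330.2381 211.9206] 63 [ 0.5758 -0.0115  0.125 ] [0.5788 0.0247 0.101 ]
hood_front side [(array([363.7, 168.1]), 0.88)]
hood_front top [(array([281.1, 129.6]), 0.89)]
lever_grip side [(array([329.5, 155.2]), 0.74)]
lever_grip top [(array([204.3, 181.7]), 0.71)]
pot1_c side [(array([329.8, 220. ]), 0.76), (array([278.2, 188.1]), 0.33)]
pot1_c top [(array([308.7, 192.1]), 0.55)]
pot2_c side [(array([331.5, 204.1]), 0.71)]
pot2_c top [(array([269.5, 193. ]), 0.78)]
pot3_c side [(array([303.1, 223.2]), 0.53)]
pot3_c top [(array([305.3, 223.5]), 0.51)]
pot4_c side []
pot4_c top [(array([273.5, 223.2]), 0.64)]
```

View pics/f.png

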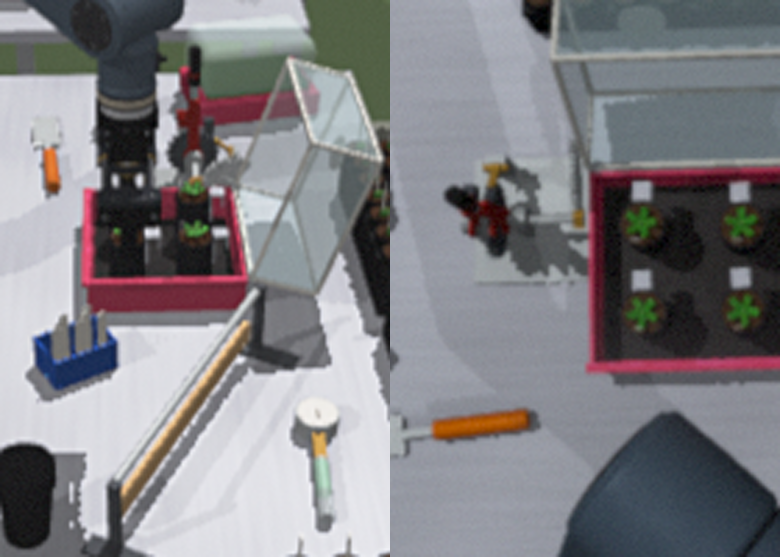

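The picture shows all four pots upright in the tray, the lever upright, the hood fully back and the rail empty. Handing in.

```bash
python3 -c "
from rig import bot
print(bot.hand_in())"
```

```text
the job is handed in; nothing more can be done
None
```

I handed the job in with the hood raised to its last notch by the lever alone, all four pots standing upright in the pink tray, and the lever back upright at its stop; the hand-in returned no verdict.

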